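Turn a footed base plate over down a turn-over ramp

ROBOT

A 6-joint arm with a two-finger parallel gripper is mounted at the origin on a cart in front of the work surface, level with it; the furniture and walls round the work are solid. World frame = base frame: x ahead of the robot, y to its left, z up, the work surface at z = 0. Lengths are in m, angles in rad, forces in N, time in s.
With the tool pointing down it reaches from about 0.325 to 0.9 m from the base axis. Payload 6.1 kg.
Tool frame: the origin (TCP) lies midway between the tips of the shut fingers; the grasp point (between the pads) lies 19 mm behind it; z points along the fingers, y is the line along which they close (so a half turn about z gives the same grasp; the last joint's range is limited). The gripper opens to 85 mm and grips with 20 to 120 N. Pads are 22 mm wide; open, the fingers measure 114 mm over their backs; the gripper's body (76 mm by 85 mm) begins 54 mm behind the grasp point. The pads swing forward as they close: fully open they stand 13 mm farther back than shut.
Start: joints at [-1.462, 0.22, 1.526, -0, 1.395, -0.126], TCP at [0.145, -0.608, 0.231] pointing down, gripper open.
Joint ranges: [-2.98, 2.98], [-0.91, 2.08], [0.09, 2.57], [-1.24, 4.39], [0.2, 2.65], [-2.68, 2.68]. Speed limits (rad/s): [2.57, 2.57, 3.01, 3.14, 3.14, 3.14].

INTERFACE

Orientations are given as [roll, pitch, yaw] about the fixed x, y, z axes, in that order (R = Rz(yaw) Ry(pitch) Rx(roll)).
In Python, from cell import bot, cams, hand_in gives the robot as it stands.
- The arm moves only by the tool step_arm, never from a script. Its argument "moves" is a list of rows, each an object with "translation": the shift along the tool's x, y, z in cm, a list of three; "spin": the turn about the tool's z in units of 5 degrees (1.0 is 5 degrees). In form: [{"translation": [dx, dy, dz], "spin": spin}, ...]. A call has 1 to 12 rows; each row shifts and turns the commanded pose from where the row before left it, along the tool's axes as they then stand; what a row does not reach is not made up. A row lasts 1/10 s, in which the tool goes at most 50 mm and 8.59 degrees, less where a joint would pass 70% of its speed; a pose out of reach is approached as far as the arm can. A call is refused whole if a number of a shift passes 5 or a number of a turn 1, either way. A call with a gripper value outside its range is refused whole. "claw" is the finger opening in cm, from 0 to 8.54, set as the call begins (left out, the last holds). The fingers move at their own pace and stop on an object; "newtons" is the grip in N (left out, the last holds). Time passes only in rows, so rows that do not move let the fingers close. It gives the time, the measured TCP pose, the force, the opening and the grip force at its end, in the units of the state.
- bot.get_state(): the state, without advancing time (a new reading comes with each control period).
- cams.read_camera(name): name is "side" or "top"; returns the picture (400x640x3 uint8, red, green, blue); there is no depth.
- cams.camera_params(name): a dict with "fx", "fy", "cx", "cy" (pixels), "R" (3x3) and "t" (3): a world point X has camera coordinates R X + t. Camera axes: x right, y down, z forward; pixel columns grow to the right and rows downward; lengths in m; the calibration is good to about 2 mm. A picture is of the moment at which its call begins. camera_params takes no time and is no camera call.
- hand_in(): hands the job in; it is judged then, once.
The state is a dict: "t": time; "joint_pos": joint angles; "dq": joint speeds; "tau": joint torques, N m; "position": TCP position; "eef_rot": TCP orientation; "contact_force": force on the tool from outside, world axes, zero at the start; "moment": the same for the moment, N m; "grip_width": finger opening in m; "gripper_force": force on a finger pad.
Only numpy, scipy, OpenCV 4.12 (cv2) and the standard library are available. Lean on these libraries where they do the work, as an engineer would, in place of code of your own. Each camera call takes 0.05 s, during which the arm holds its last target. There are 200 camera calls.

TASK

Take the flat metal base plate out of the leaning stand, stand it on its lower edge on the ledge at the top of the turn-over ramp, and let it tip over forwards down the ramp so that it lands turned over: smooth face on the ramp, its four round feet pointing up. It must end lying flat between the side rails, fully down against the stop at the foot of the ramp. Do not shove or knock over the lens can or the hex key set standing between.

Things in the scene. Friction and masses are not known exactly. Their poses are not given: they have to be found in the camera images.
- plate_center (a point): Middle of the loose aluminium base plate: 90 (its x) x 110 (y) x 8 mm (z), 0.25 kg. Four round black feet, 14 mm across, 12 tall, stand on its +z face at x, y = +-36; the -z face is smooth. The middle of each edge is free to be pinched across the 8 mm. It starts in the stand, leaning back 30 degrees from vertical, +y edge lowest, smooth face to the front and up, feet to the back and down.
- plate_edge (a point): Middle of the plate's +y edge (55 mm from the plate's middle, mid-thickness; axes as the plate): the edge that is lowest while the plate is in the stand.
- plate_feet (a point): Point 16 mm from the plate's middle along its +z, level with the ends of the feet: shows which way the feet point.
- stand: Fixed grey stand, base 116 (x) x 100 (y) x 10 mm, origin under its centre on the bench. The plate leans back towards the stand's +y, its width along x; its lower edge rests at y = -22, z = 12 mm behind a lip 14 mm tall. A back board 40 mm wide supports the lowest 55 mm only; the upper 55 mm is free on both faces. The plate comes out upward along its lean.
- ramp: Fixed turn-over ramp, base 130 (x) x 162 (y) mm, origin on the bench under its middle; x runs across. It descends towards its -y at 40 degrees from a level ledge at its top.
- ramp_ledge (a point): Middle of the ledge on top of the ramp, on its surface, 111 mm above the bench; axes as ramp. Ledge 24 mm deep in y, 122 wide; fence 10 mm tall behind it (+y), slope begins at its front (-y). A plate stood here on its lower edge, feet to +y, leaning some 20 degrees to -y, topples forwards and turns over when let go; an open finger in front holds it until drawn off upward.
- ramp_deck: The sloping deck: origin on its surface at the middle of the foot stop, y up the slope (150 mm to the ledge), z square to it, x across. Channel 110 mm between rails 12 mm tall; stop 20 mm tall. A plate that is turned over and home has its axes along these, its middle at y = 55, z = 4 mm. It mostly slides down on its own; if it stops short, push its upper end.
- lens_can: Bystander: black lens can, 39 mm across, 52 mm tall, origin at its underside. Leave alone.
- hex_keys: Bystander: hex key set in a holder, 26 x 98 x 28 mm, lying near the stand and ramp, origin at its underside. Leave alone.

How it is judged:
By the outcome, as a careful person would: the job done as asked, in the order asked, and still so for the second after the job is handed in, with the robot touching nothing.
It also fails if it takes over 38 s, if anything falls off the work surface, if the arm or the gripper's body presses on something with over 40 N, if the wrist force passes 120 N, or if a joint passes its speed limit or range.

## Working session

There is one attempt and no reset: what is moved stays moved. The work goes in short steps, Python scripts to look and compute and a tool call to move; the robot and the scene stay as the last step left them, time stands still between calls to the robot, and variables do not carry over. Pictures are saved under pics/ and viewed, at most 10 in all, crops included, and the job is handed in when it is done.

Besides the shell and the picture viewer there is one more tool, called by a JSON object that holds its "method" and its "body". step_arm: Moves the arm, as the interface text tells. Its arguments: {"type":"object","properties":{"moves":{"type":"array"},"claw":{"type":"number"},"newtons":{"type":"number"}},"required":["moves"]}

```bash
ls; mkdir -p pics; python3 - <<'E'
from cell import bot,cams
import cv2
for n in("top","side"):
    im=cams.read_camera(n); cv2.imwrite(f"pics/{n}0.png",im[:,:,::-1]); p=cams.camera_params(n); print(n,p)
print(bot.get_state())
E
```

```text
pics
top {'fx': 398.123590079446, 'fy': 398.123590079446, 'cx': 318.6816595792849, 'cy': 197.6417050622048, 'R': array([[-0.00151289, -0.99977883,  0.02097601],
       [-0.99203754, -0.00114107, -0.12593739],
       [ 0.12593347, -0.02099952, -0.99181641]]), 't': array([0.25526172, 0.51040428, 0.89370741])}
side {'fx': 462.8713827805605, 'fy': 462.8713827805605, 'cx': 324.57327886963685, 'cy': 200.48532264078642, 'R': array([[-0.87704574, -0.48040545, -0.0011765 ],
       [-0.22940172,  0.42095338, -0.87759507],
       [ 0.4220967 , -0.76942112, -0.47940121]]), 't': array([0.55121657, 0.07701246, 0.91345479])}
{'t': 0.1, 'joint_pos': array([-1.46211065e+00,  2.21164418e-01,  1.52753648e+00,  7.76994870e-06,
        1.39466728e+00, -1.26045296e-01]), 'dq': array([ 0.00068485, -0.00112658, -0.00248734, -0.00011082,  0.00022955,
       -0.00244017]), 'tau': array([ 1.01512433e-03, -4.98244143e+01, -3.90547156e+01, -1.41004034e-04,
        5.65882452e-03,  6.25866377e-06]), 'position': array([ 0.14533494, -0.6072991 ,  0.23027694]), 'eef_rot': array([-3.13983218e+00, -2.30791032e-04,  2.34729403e-01]), 'contact_force': array([ 0.4954203 , -0.90207853, -0.06204062]), 'moment': array([ 0.02840958, -0.06083981, -0.0155712 ]), 'gripper_force': 0.0, 'grip_width': 0.08534360961128391}
```

View pics/top0.png

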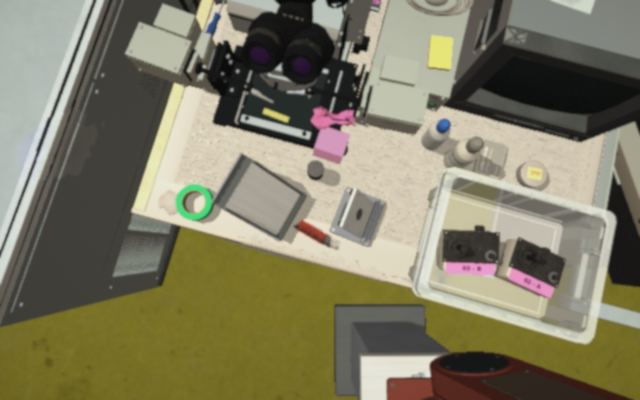

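View pics/side0.png

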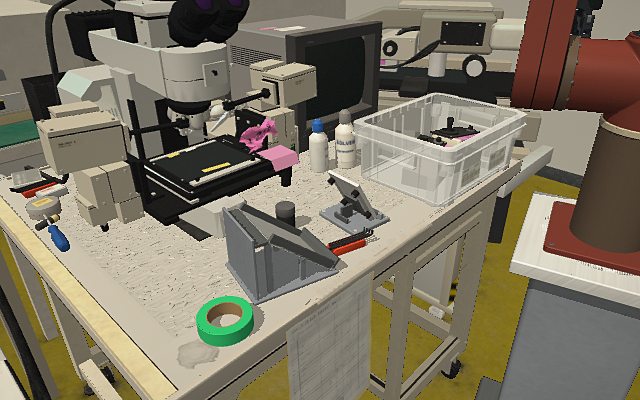

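The top view shows the ramp at about (260,197), the stand with the plate at (358,213), the can at (316,170) and the hex keys at (315,234). I'll zoom in for corner pixels.

```bash
python3 - <<'E'
import cv2
a=cv2.imread("pics/top0.png")[145:255,205:395]; cv2.imwrite("pics/topc.png",cv2.resize(a,None,fx=4,fy=4,interpolation=cv2.INTER_CUBIC))
a=cv2.imread("pics/side0.png")[160:310,215:405]; cv2.imwrite("pics/sidec.png",cv2.resize(a,None,fx=4,fy=4,interpolation=cv2.INTER_CUBIC))
E
```

```text
(no output)
```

View pics/topc.png

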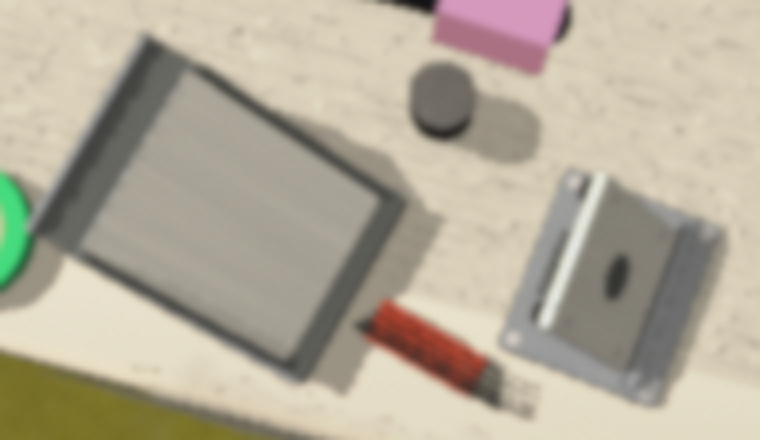

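View pics/sidec.png

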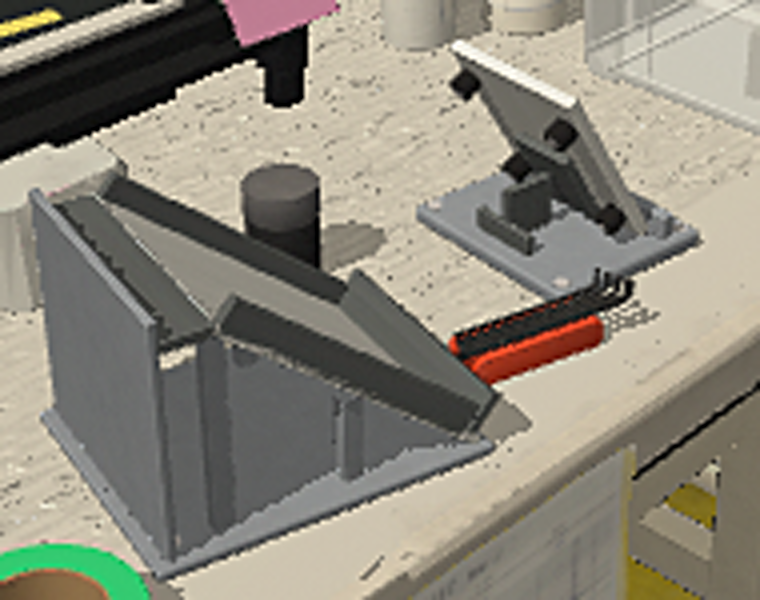

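```bash
cat > h.py <<'E'
import numpy as np
from cell import cams
from scipy.optimize import least_squares
P={n:cams.camera_params(n) for n in("top","side")}
def proj(n,X):
    p=P[n]; c=np.atleast_2d(X)@np.array(p["R"]).T+p["t"]
    return np.c_[p["fx"]*c[:,0]/c[:,2]+p["cx"],p["fy"]*c[:,1]/c[:,2]+p["cy"]]
def rot(a): return np.array([[np.cos(a),-np.sin(a),0],[np.sin(a),np.cos(a),0],[0,0,1]])
T=lambda u,v:np.array([205+u/4-.375,145+v/4-.375])
S=lambda u,v:np.array([215+u/4-.375,160+v/4-.375])
def fit(obs,x0):
    def r(q):
        return np.concatenate([proj(n,rot(q[2])@np.array(m)+[q[0],q[1],0])[0]-uv for n,m,uv in obs])
    s=least_squares(r,x0,loss="soft_l1"); return s.x,r(s.x).reshape(-1,2)
E
python3 - <<'E'
from h import *
m=1e-3
st=[("top",(.058,.05,.01),T(575,170)),("top",(.058,-.05,.01),T(722,235)),("top",(-.058,-.05,.01),T(655,405)),("top",(-.058,.05,.01),T(503,340)),
("side",(.058,.05,.01),S(418,206)),("side",(-.058,-.05,.01),S(700,234))]
c,s=np.cos(np.radians(30)),np.sin(np.radians(30))
# plate top edge corners: lower edge mid at y=-22,z=12 ; up dir (0,s,c); front normal (0,-c,s)
for x in(.045,-.045):
    for k,(uvT) in zip((1,),((T(607,177) if x>0 else T(549,328)),)):
        st.append(("top",(x,-.022+.11*s+0*c,.012+.11*c),uvT))
x,r=fit(st,[.45,0,0.3]); print("stand",x,np.degrees(x[2])); print(r.round(1))
ry,rz=-.1398,.0299
rp=[("top",(.055,-.012,.111),T(190,68)),("top",(-.055,-.012,.111),T(80,253)),
("top",(.055,ry,rz),T(382,200)),("top",(-.055,ry,rz),T(285,362)),
("top",(.065,.018,.121),T(145,37)),("top",(-.065,.018,.121),T(35,232)),
("side",(.065,.018,.121),S(33,190)),("side",(-.065,.018,.121),S(157,325)),
("side",(.065,.018,.0),S(45,418)),("side",(-.065,.018,.0),S(165,577))]
x,r=fit(rp,[.4,.3,.3]); print("ledge",x,np.degrees(x[2])); print(r.round(1))
can=[("top",(0,0,.052),T(443,92)),("side",(0,0,.052),S(281,188))]
print("can",fit(can,[.4,.1,0])[0])
hx=[("top",(0,.04,.02),T(385,312)),("top",(0,-.049,.01),T(530,400))]
print("hex",fit(hx,[.4,.1,0])[0])
E
```

```text
stand [ 0.46772611  0.16201327 -0.40031388] -22.936296082304324
[[-0.6 -1. ]
 [ 1.5 -0.9]
 [ 0.1  2. ]
 [-1.4  1.5]
 [-0.2 -0.3]
 [ 1.1 -0.4]
 [ 0.7 -1.2]
 [-0.9 -0. ]]
ledge [ 0.53518674  0.43626039 -0.50013169] -28.655434848073593
[[-0.4 -0.2]
 [ 1.  -1.4]
 [ 4.7  0.4]
 [ 5.8  1.8]
 [ 0.2 -4.3]
 [-3.8  0.7]
 [-3.3 -0.7]
 [-1.8  1.6]
 [ 1.   0.2]
 [ 1.9  1.2]]
can [0.57552338 0.26351936 0.        ]
hex [ 0.43013035  0.25803375 -0.56431412]
```

```bash
python3 - <<'E'
from h import *
for w,t in((.061,.015),(.065,.012),(.061,.018)):
    rp=[("top",(.055,-.012,.111),T(190,68)),("top",(-.055,-.012,.111),T(80,253)),
    ("top",(.055,-.1269,.0146),T(382,200)),("top",(-.055,-.1269,.0146),T(285,362)),
    ("top",(w,t,.121),T(145,37)),("top",(-w,t,.121),T(35,232)),
    ("side",(w,t,.121),S(33,190)),("side",(-w,t,.121),S(157,325))]
    x,r=fit(rp,[.4,.3,-.5]); print("ledge",w,t,x,np.degrees(x[2])); print(r.round(1).tolist())
    print(proj("side",rot(x[2])@np.array([-.061,-.012,.111])+[x[0],x[1],0])*1-[215,160])
E
```

```text
ledge 0.061 0.015 [ 0.5332335   0.43648597 -0.50554228] -28.96543928679812
[[-0.4, 0.8], [0.7, -0.5], [-0.1, -0.2], [1.0, 0.3], [0.5, -1.0], [-1.8, 0.5], [0.3, 0.1], [-0.4, 0.2]]
[[55.1133274  81.30981862]]
ledge 0.065 0.012 [ 0.53506493  0.43729947 -0.51703327] -29.62382448568794
[[-0.5, 0.2], [0.0, -1.4], [-0.5, -0.3], [0.1, -0.0], [2.7, -2.7], [-2.2, 1.8], [0.3, -1.5], [0.8, 0.9]]
[[53.44886589 81.42837965]]
ledge 0.061 0.018 [ 0.53223231  0.43489537 -0.50310049] -28.82553464881166
[[0.3, 1.2], [1.5, 0.0], [0.6, 0.1], [1.8, 0.7], [-0.1, -1.2], [-2.3, 0.3], [-0.4, 0.3], [-1.0, 0.5]]
[[56.3229393  80.93933502]]
```

```bash
cat > plan.py <<'E'
import numpy as np
from cell import bot
def plan(wps):  # wps: list of (x,y,z,yaw,n) ; prints tool-frame rows, world path linear
    s=bot.get_state(); p=s["position"].copy(); yaw=s["eef_rot"][2]
    print("t",s["t"],p.round(4),s["eef_rot"].round(3),"j",s["joint_pos"].round(2),"F",s["contact_force"].round(1),"w",s["grip_width"],s["gripper_force"])
    for x,y,z,yw,n in wps:
        e=(yw-yaw+np.pi)%(2*np.pi)-np.pi if abs(yw-yaw)>np.pi else yw-yaw
        dy=round(-np.degrees(e)/5/n,2); dp=(np.array([x,y,z])-p)/n
        rows=[]
        for i in range(n):
            c,q=np.cos(yaw),np.sin(yaw)
            d=[round(100*v,2) for v in (c*dp[0]+q*dp[1], q*dp[0]-c*dp[1], -dp[2])]
            rows.append((*d,dy)); 
            d=np.array(d)/100; p+=[c*d[0]+q*d[1],q*d[0]-c*d[1],-d[2]]; yaw-=np.radians(5*dy)
        print(rows)
E
python3 - <<'E'
from plan import *
plan([(.145,-.608,.30,.2347,3),(.38,-.25,.30,.235+13*.0873,13),(.4773,.1841,.20,2.7416,16)])
E
```

```text
t 0.1 [ 0.1453 -0.6073  0.2303] [-3.14  -0.     0.235] j [-1.46  0.22  1.53  0.    1.39 -0.13] F [ 0.5 -0.9 -0.1] w 0.08534360961128391 0.0
[(np.float64(-0.02), np.float64(0.02), np.float64(-2.32), np.float64(0.0)), (np.float64(-0.02), np.float64(0.02), np.float64(-2.32), np.float64(0.0)), (np.float64(-0.02), np.float64(0.02), np.float64(-2.32), np.float64(0.0))]
[(np.float64(2.4), np.float64(-2.26), np.float64(-0.0), np.float64(-1.0)), (np.float64(2.59), np.float64(-2.04), np.float64(-0.0), np.float64(-1.0)), (np.float64(2.76), np.float64(-1.81), np.float64(-0.0), np.float64(-1.0)), (np.float64(2.9), np.float64(-1.56), np.float64(-0.0), np.float64(-1.0)), (np.float64(3.03), np.float64(-1.3), np.float64(-0.0), np.float64(-1.0)), (np.float64(3.13), np.float64(-1.03), np.float64(-0.0), np.float64(-1.0)), (np.float64(3.21), np.float64(-0.76), np.float64(-0.0), np.float64(-1.0)), (np.float64(3.26), np.float64(-0.47), np.float64(-0.0), np.float64(-1.0)), (np.float64(3.29), np.float64(-0.19), np.float64(-0.0), np.float64(-1.0)), (np.float64(3.29), np.float64(0.1), np.float64(-0.0), np.floa
[... 727 characters left out ...]
64(0.62), np.float64(-0.98)), (np.float64(2.27), np.float64(1.61), np.float64(0.62), np.float64(-0.98)), (np.float64(2.12), np.float64(1.8), np.float64(0.62), np.float64(-0.98)), (np.float64(1.96), np.float64(1.97), np.float64(0.62), np.float64(-0.98)), (np.float64(1.78), np.float64(2.13), np.float64(0.62), np.float64(-0.98)), (np.float64(1.6), np.float64(2.28), np.float64(0.62), np.float64(-0.98)), (np.float64(1.4), np.float64(2.4), np.float64(0.62), np.float64(-0.98)), (np.float64(1.18), np.float64(2.51), np.float64(0.62), np.float64(-0.98)), (np.float64(0.97), np.float64(2.61), np.float64(0.62), np.float64(-0.98)), (np.float64(0.74), np.float64(2.68), np.float64(0.62), np.float64(-0.98))]
```

{"method": "step_arm", "body": {"moves": [{"translation": [0, 0, -3.5], "spin": 0}, {"translation": [0, 0, -3.5], "spin": 0}, {"translation": [2.4, -2.3, 0], "spin": -1}, {"translation": [2.6, -2.0, 0], "spin": -1}, {"translation": [2.8, -1.8, 0], "spin": -1}, {"translation": [2.9, -1.6, 0], "spin": -1}, {"translation": [3.0, -1.3, 0], "spin": -1}, {"translation": [3.1, -1.0, 0], "spin": -1}, {"translation": [3.2, -0.8, 0], "spin": -1}, {"translation": [3.3, -0.5, 0], "spin": -1}, {"translation": [3.3, -0.2, 0], "spin": -1}, {"translation": [3.3, 0.1, 0], "spin": -1}], "claw": 8.54}}

```text
t: 1.3
position: [0.3265, -0.3301, 0.3009]
eef_rot: [-3.141, -0.0, 1.111]
contact_force: [0.3, 0.0, 0.8]
grip_width: 0.0854
gripper_force: 0.0
```

{"method": "step_arm", "body": {"moves": [{"translation": [3.3, 0.4, 0], "spin": -1}, {"translation": [3.2, 0.7, 0], "spin": -1}, {"translation": [3.2, 1.0, 0], "spin": -1}, {"translation": [2.8, 0.1, 0], "spin": -1}, {"translation": [2.8, 0.3, 0], "spin": -1}, {"translation": [2.7, 0.5, 0], "spin": -1}, {"translation": [2.7, 0.8, 0], "spin": -1}, {"translation": [2.6, 1.0, 0], "spin": -1}, {"translation": [2.5, 1.2, 0.5], "spin": -1}, {"translation": [2.4, 1.4, 1], "spin": -1}, {"translation": [2.3, 1.6, 1], "spin": -1}, {"translation": [2.1, 1.8, 1], "spin": -1}]}}

```text
t: 2.5
position: [0.435, -0.0026, 0.2657]
eef_rot: [-3.141, -0.0, 2.158]
contact_force: [-0.0, 0.3, -0.0]
grip_width: 0.0853
gripper_force: 0.0
```

```bash
python3 - <<'E'
from plan import *
np.set_printoptions(suppress=True)
plan([(.4773,.1841,.20,2.7416,7)])
E
```

```text
t 2.5 [ 0.435  -0.0026  0.2657] [-3.141 -0.     2.158] j [-0.19 -0.27  1.95 -0.    1.47 -0.78] F [-0.   0.3 -0. ] w 0.08532279111320724 0.0
[(np.float64(1.88), np.float64(1.98), np.float64(0.94), np.float64(-0.95)), (np.float64(1.71), np.float64(2.13), np.float64(0.94), np.float64(-0.95)), (np.float64(1.53), np.float64(2.26), np.float64(0.94), np.float64(-0.95)), (np.float64(1.34), np.float64(2.38), np.float64(0.94), np.float64(-0.95)), (np.float64(1.14), np.float64(2.49), np.float64(0.94), np.float64(-0.95)), (np.float64(0.93), np.float64(2.57), np.float64(0.94), np.float64(-0.95)), (np.float64(0.71), np.float64(2.64), np.float64(0.94), np.float64(-0.95))]
```

{"method": "step_arm", "body": {"moves": [{"translation": [1.9, 2.0, 0.9], "spin": -1}, {"translation": [1.7, 2.1, 0.9], "spin": -1}, {"translation": [1.5, 2.3, 0.9], "spin": -1}, {"translation": [1.3, 2.4, 0.9], "spin": -1}, {"translation": [1.1, 2.5, 0.9], "spin": -1}, {"translation": [0.9, 2.6, 0.9], "spin": -1}, {"translation": [0.7, 2.6, 1.0], "spin": -0.7}, {"translation": [0, 0, 0], "spin": 0}, {"translation": [0, 0, 0], "spin": 0}]}}

```text
t: 3.4
position: [0.4765, 0.1827, 0.2016]
eef_rot: [-3.14, -0.001, 2.74]
contact_force: [0.7, -0.4, 0.4]
grip_width: 0.0855
gripper_force: 0.0
```

```bash
python3 - <<'E'
from plan import *
from h import *
import cv2
plan([(.4773,.1841,.08,2.7416,1)])
a=cams.read_camera("side")[110:260,270:440,::-1]; b=cams.read_camera("top")[150:270,290:450,::-1]
cv2.imwrite("pics/g1.png",np.hstack([cv2.resize(a,(400,353),interpolation=2),cv2.resize(b,(400,353))]))
E
```

```text
t 3.4 [0.4765 0.1827 0.2016] [-3.14e+00 -1.00e-03  2.74e+00] j [ 0.21 -0.03  1.85 -0.    1.32 -0.96] F [ 0.7 -0.4  0.4] w 0.0855099147973886 0.0
[(np.float64(-0.02), np.float64(0.16), np.float64(12.16), np.float64(-0.02))]
```

View pics/g1.png

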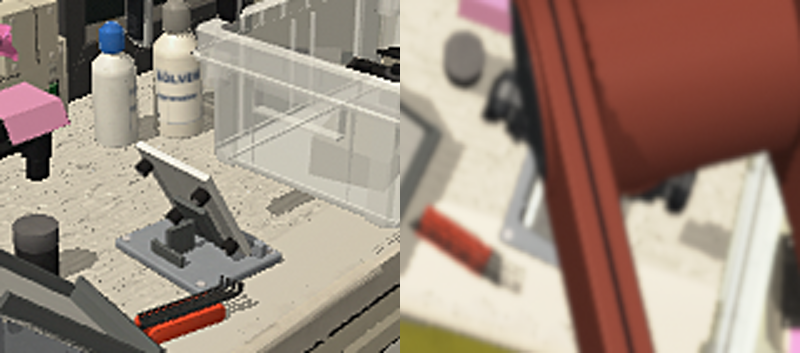

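The top view shows the fingers straddling the stand. The side crop shows no gripper where I'd expect it, so I'm checking the projection and the full picture.

```bash
python3 - <<'E'
from h import *
import cv2
print(proj("side",[[.4765,.1827,.2016],[.4773,.1841,.10]]),proj("top",[.4765,.1827,.2016]))
cv2.imwrite("pics/g2.png",cams.read_camera("side")[:,:,::-1])
E
```

```text
[[348.47066846 130.68112404]
 [346.6042519  179.10432472]] [[359.08712536 204.06588423]]
```

View pics/g2.png

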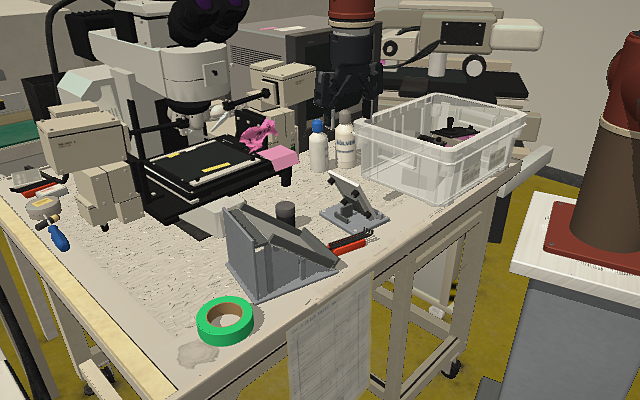

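{"method": "step_arm", "body": {"moves": [{"translation": [0, 0.2, 3], "spin": 0}, {"translation": [0, 0, 3], "spin": 0}, {"translation": [0, 0, 2], "spin": 0}, {"translation": [0, 0, 2], "spin": 0}, {"translation": [0, 0, 2], "spin": 0}, {"translation": [0, 0, 0], "spin": 0}], "newtons": 20}}

```text
t: 4.15
position: [0.4759, 0.1831, 0.08]
eef_rot: [-3.139, -0.004, 2.738]
contact_force: [-0.9, -0.4, -0.3]
grip_width: 0.0857
gripper_force: 0.0
```

{"method": "step_arm", "body": {"moves": [{"translation": [0, 0, 0], "spin": 0}, {"translation": [0, 0, 0], "spin": 0}, {"translation": [0, 0, 0], "spin": 0}, {"translation": [0, 0, 0], "spin": 0}], "claw": 4.5}}

```text
t: 4.55
position: [0.4787, 0.1846, 0.0834]
eef_rot: [3.14, 0.002, 2.739]
contact_force: [0.7, -1.3, 0.0]
grip_width: 0.0452
gripper_force: 0.0
```

{"method": "step_arm", "body": {"moves": [{"translation": [0, -0.5, 0], "spin": 0}, {"translation": [0, -0.5, 0], "spin": 0}, {"translation": [0, -0.5, 0], "spin": 0}, {"translation": [0, -0.5, 0], "spin": 0}, {"translation": [0, -0.5, 0], "spin": 0}, {"translation": [0, -0.5, 0], "spin": 0}, {"translation": [0, -0.5, 0], "spin": 0}, {"translation": [0, -0.5, 0], "spin": 0}, {"translation": [0, -0.5, 0], "spin": 0}, {"translation": [0, 0, 0], "spin": 0}]}}

```text
t: 5.55
position: [0.4599, 0.1425, 0.0821]
eef_rot: [-3.141, -0.0, 2.739]
contact_force: [0.1, 0.5, 0.1]
grip_width: 0.045
gripper_force: 0.0
```

{"method": "step_arm", "body": {"moves": [{"translation": [0, 0, 0], "spin": 0}, {"translation": [0, 0, 0], "spin": 0}, {"translation": [0, 0, 0], "spin": 0}, {"translation": [0, 0, 0], "spin": 0}], "claw": 1.5}}

```text
t: 5.95
position: [0.4603, 0.1432, 0.0823]
eef_rot: [-3.142, -0.0, 2.74]
contact_force: [0.5, 0.1, 1.0]
grip_width: 0.0153
gripper_force: 0.0
```

{"method": "step_arm", "body": {"moves": [{"translation": [0, 0, 0], "spin": 0}, {"translation": [0, 0, 0], "spin": 0}, {"translation": [0, 0, 0], "spin": 0}, {"translation": [0, 0, 0], "spin": 0}], "claw": 0}}

```text
t: 6.35
position: [0.4606, 0.1435, 0.0824]
eef_rot: [3.141, 0.0, 2.739]
contact_force: [2.4, 3.5, -2.8]
grip_width: 0.008
gripper_force: 20.9
```

```bash
python3 - <<'E'
from plan import *
from h import *
import cv2
plan([(.4773,.1841,.08,2.7416,1)])
a=cams.read_camera("side")[110:260,270:440,::-1]
cv2.imwrite("pics/g3.png",cv2.resize(a,(680,600),interpolation=2))
E
```

```text
t 6.35 [0.4606 0.1435 0.0824] [3.141 0.    2.739] j [ 0.14  0.04  2.02  0.    1.08 -1.03] F [ 2.4  3.5 -2.8] w 0.007992464269215911 20.92593938112259
[(np.float64(0.05), np.float64(4.39), np.float64(0.24), np.float64(-0.02))]
```

View pics/g3.png

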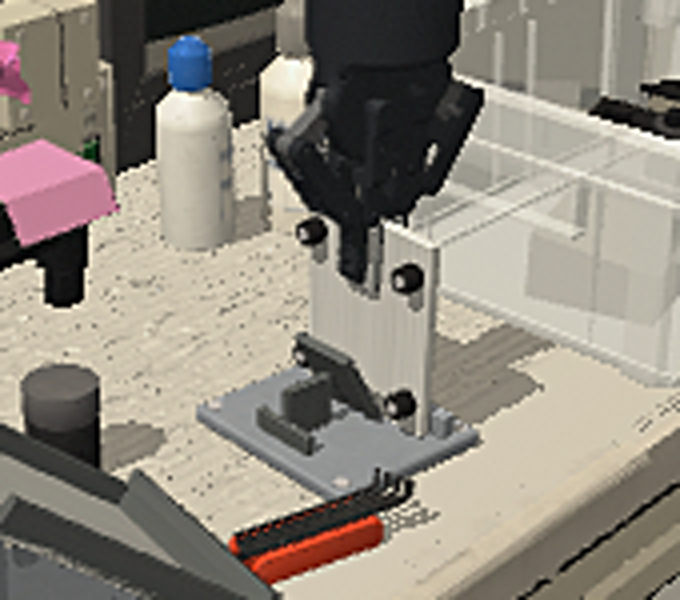

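The plate now hangs vertically in the grip at 8 mm width, with the lower edge clear of the hex keys. I'll lift it and carry it to the ledge.

{"method": "step_arm", "body": {"moves": [{"translation": [0, 0, 0], "spin": 0}, {"translation": [0, 0, -0.5], "spin": 0}, {"translation": [0, 0, -1], "spin": 0}, {"translation": [0, 0, -2], "spin": 0}, {"translation": [0, 0, -2.5], "spin": 0}, {"translation": [0, 0, -3], "spin": 0}, {"translation": [0, 0, -3], "spin": 0}, {"translation": [0, 0, -3], "spin": 0}, {"translation": [0, 0, -2], "spin": 0}, {"translation": [0, 0, -0.8], "spin": 0}, {"translation": [0, 0, 0], "spin": 0}], "newtons": 60}}

```text
t: 7.5
position: [0.4605, 0.1427, 0.2608]
eef_rot: [-3.141, 0.001, 2.739]
contact_force: [-0.2, -0.4, -3.7]
grip_width: 0.0073
gripper_force: 60.8
```

```bash
python3 - <<'E'
from plan import *
plan([(.5313,.4330,.26,2.636,12)])
E
```

```text
t 7.5 [0.4605 0.1427 0.2608] [-3.141e+00  1.000e-03  2.739e+00] j [ 0.14 -0.15  1.85 -0.    1.44 -1.03] F [-0.2 -0.4 -3.7] w 0.007325758436631862 60.76288819313049
[(np.float64(0.41), np.float64(2.46), np.float64(0.01), np.float64(0.1)), (np.float64(0.43), np.float64(2.45), np.float64(0.01), np.float64(0.1)), (np.float64(0.45), np.float64(2.45), np.float64(0.01), np.float64(0.1)), (np.float64(0.47), np.float64(2.45), np.float64(0.01), np.float64(0.1)), (np.float64(0.49), np.float64(2.44), np.float64(0.01), np.float64(0.1)), (np.float64(0.51), np.float64(2.44), np.float64(0.01), np.float64(0.1)), (np.float64(0.53), np.float64(2.43), np.float64(0.01), np.float64(0.1)), (np.float64(0.55), np.float64(2.43), np.float64(0.01), np.float64(0.1)), (np.float64(0.58), np.float64(2.42), np.float64(0.01), np.float64(0.1)), (np.float64(0.6), np.float64(2.42), np.float64(0.01), np.float64(0.1)), (np.float64(0.62), np.float64(2.41), np.float64(0.01), np.float64(0.1)), (np.float64(0.64), np.float64(2.41), np.float64(0.01), np.float64(0.1))]
```

{"method": "step_arm", "body": {"moves": [{"translation": [0.4, 1.5, 0], "spin": 0.1}, {"translation": [0.4, 2.5, 0], "spin": 0.1}, {"translation": [0.5, 2.5, 0], "spin": 0.1}, {"translation": [0.5, 2.5, 0], "spin": 0.1}, {"translation": [0.5, 2.5, 0], "spin": 0.1}, {"translation": [0.5, 2.5, 0], "spin": 0.1}, {"translation": [0.5, 2.5, 0], "spin": 0.1}, {"translation": [0.6, 2.5, 0], "spin": 0.1}, {"translation": [0.6, 2.5, 0], "spin": 0.1}, {"translation": [0.6, 2.4, 0], "spin": 0.1}, {"translation": [0.6, 2.0, 0], "spin": 0.1}, {"translation": [0.6, 1.4, 0], "spin": 0.1}]}}

```text
t: 8.7
position: [0.5214, 0.4169, 0.2569]
eef_rot: [-3.137, -0.002, 2.635]
contact_force: [-1.2, 0.2, -2.2]
grip_width: 0.0073
gripper_force: 60.7
```

{"method": "step_arm", "body": {"moves": [{"translation": [0, 2.0, 0], "spin": 0}, {"translation": [0, 0.3, 2], "spin": 0}, {"translation": [0, 0, 2], "spin": 0}, {"translation": [0, 0, 1], "spin": 0}, {"translation": [0, 0, 0], "spin": 0}, {"translation": [0, 0, 0], "spin": 0}]}}

```text
t: 9.3
position: [0.5332, 0.4363, 0.2098]
eef_rot: [-3.14, -0.0, 2.634]
contact_force: [-0.8, 0.9, -1.5]
grip_width: 0.0071
gripper_force: 60.6
```

```bash
python3 - <<'E'
from plan import *
from h import *
import cv2
plan([(.5313,.4330,.183,2.636,2)])
a=cams.read_camera("side")[120:310,190:390,::-1];b=cams.read_camera("top")[120:255,190:350,::-1]
cv2.imwrite("pics/g4.png",np.hstack([cv2.resize(a,(500,475),interpolation=2),cv2.resize(b,(300,475))]))
E
```

```text
t 9.3 [0.5332 0.4363 0.2098] [-3.14  -0.     2.634] j [ 0.57  0.39  1.36 -0.    1.39 -0.49] F [-0.8  0.9 -1.5] w 0.007071996964220051 60.61664700508118
[(np.float64(0.01), np.float64(-0.19), np.float64(1.34), np.float64(-0.01)), (np.float64(0.01), np.float64(-0.19), np.float64(1.34), np.float64(-0.01))]
```

View pics/g4.png

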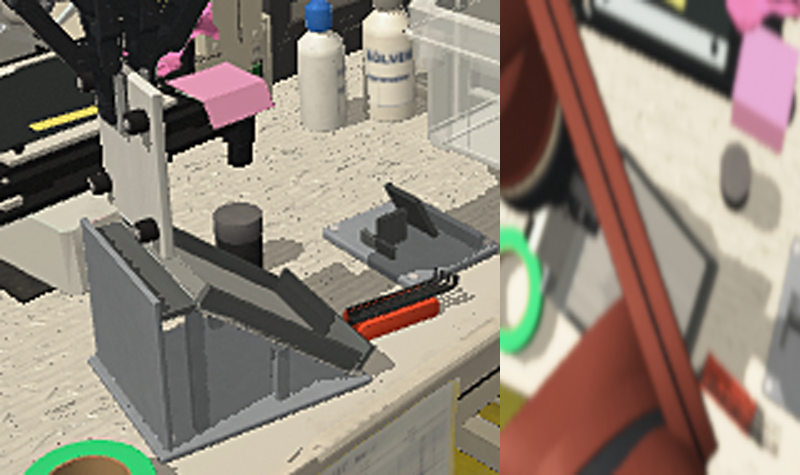

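{"method": "step_arm", "body": {"moves": [{"translation": [0, -0.4, 1], "spin": 0}, {"translation": [0, 0, 0.8], "spin": 0}, {"translation": [0, 0, 0.5], "spin": 0}, {"translation": [0, 0, 0.2], "spin": 0}, {"translation": [0, 0, 0.1], "spin": 0}, {"translation": [0, 0, 0], "spin": 0}]}}

```text
t: 10.0
position: [0.5316, 0.4332, 0.1843]
eef_rot: [3.142, 0.0, 2.635]
contact_force: [0.2, 0.0, -1.8]
grip_width: 0.0075
gripper_force: 60.7
```

{"method": "step_arm", "body": {"moves": [{"translation": [0, 0, 0.1], "spin": 0}, {"translation": [0, 0, 0.1], "spin": 0}, {"translation": [0, 0, 0], "spin": 0}]}}

```text
t: 10.3
position: [0.5319, 0.4334, 0.1838]
eef_rot: [3.14, 0.001, 2.635]
contact_force: [-1.4, -0.3, 4.5]
grip_width: 0.0072
gripper_force: 61.7
```

{"method": "step_arm", "body": {"moves": [{"translation": [0, 0, 0], "spin": 0}, {"translation": [0, 0, 0], "spin": 0}, {"translation": [0, 0, 0], "spin": 0}], "claw": 3.0}}

```text
t: 10.6
position: [0.5315, 0.4331, 0.1821]
eef_rot: [-3.142, -0.0, 2.635]
contact_force: [0.0, 0.7, 0.9]
grip_width: 0.0301
gripper_force: 0.0
```

{"method": "step_arm", "body": {"moves": [{"translation": [0, -0.4, 0], "spin": 0}, {"translation": [0, -0.4, 0], "spin": 0}, {"translation": [0, -0.4, 0], "spin": 0}, {"translation": [0, -0.4, 0], "spin": 0}, {"translation": [0, -0.4, 0], "spin": 0}, {"translation": [0, -0.4, 0], "spin": 0}, {"translation": [0, 0, 0], "spin": 0}]}}

```text
t: 11.3
position: [0.5196, 0.4116, 0.1823]
eef_rot: [-3.141, -0.0, 2.634]
contact_force: [0.3, -0.2, 0.7]
grip_width: 0.0304
gripper_force: 0.2
```

```bash
python3 - <<'E'
from plan import *
from h import *
import cv2
plan([(.5313,.4330,.183,2.636,1)])
a=cams.read_camera("side")[120:310,190:390,::-1]
cv2.imwrite("pics/g5.png",cv2.resize(a,(600,570),interpolation=2))
E
```

```text
t 11.3 [0.5196 0.4116 0.1823] [-3.141 -0.     2.634] j [ 0.55  0.34  1.47 -0.    1.33 -0.51] F [ 0.3 -0.2  0.7] w 0.030443341087024088 0.2049843070562929
[(np.float64(0.01), np.float64(2.44), np.float64(-0.07), np.float64(-0.02))]
```

View pics/g5.png

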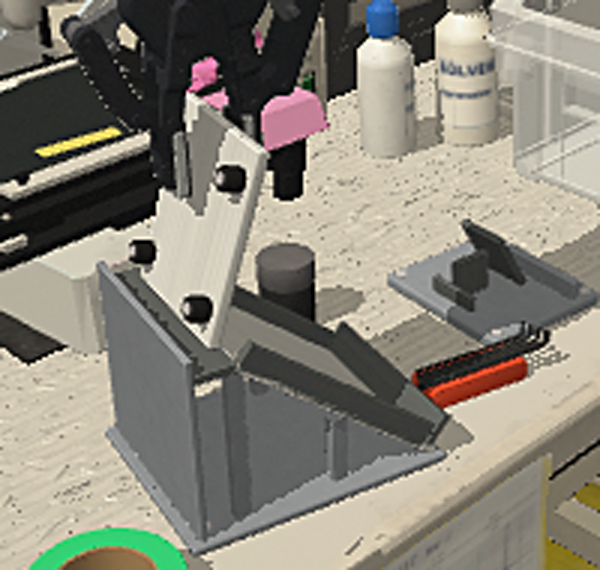

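The plate stands on the ledge leaning about 20° forward against the front finger. I'll draw the finger off upward.

{"method": "step_arm", "body": {"moves": [{"translation": [0, 0, -1], "spin": 0}, {"translation": [0, 0, -2], "spin": 0}, {"translation": [0, 0, -3], "spin": 0}, {"translation": [0, 0, -3], "spin": 0}, {"translation": [0, 0, -2], "spin": 0}, {"translation": [0, 0, 0], "spin": 0}, {"translation": [0, 0, 0], "spin": 0}, {"translation": [0, 0, 0], "spin": 0}, {"translation": [0, 0, 0], "spin": 0}, {"translation": [0, 0, 0], "spin": 0}, {"translation": [0, 0, 0], "spin": 0}, {"translation": [0, 0, 0], "spin": 0}]}}

```text
t: 12.55
position: [0.5197, 0.4121, 0.2919]
eef_rot: [-3.141, -0.0, 2.635]
contact_force: [0.3, 0.1, 0.1]
grip_width: 0.0302
gripper_force: 0.0
```

```bash
python3 - <<'E'
from plan import *
from h import *
import cv2
plan([(.5313,.4330,.183,2.636,1)])
a=cams.read_camera("side")[120:310,190:390,::-1];b=cams.read_camera("top")[120:255,190:350,::-1]
cv2.imwrite("pics/g6.png",np.hstack([cv2.resize(a,(500,475),interpolation=2),cv2.resize(b,(300,475))]))
E
```

```text
t 12.55 [0.5197 0.4121 0.2919] [-3.141 -0.     2.635] j [ 0.55  0.28  1.34  0.    1.52 -0.51] F [0.3 0.1 0.1] w 0.030153484507408165 0.0
[(np.float64(0.0), np.float64(2.39), np.float64(10.89), np.float64(-0.02))]
```

View pics/g6.png

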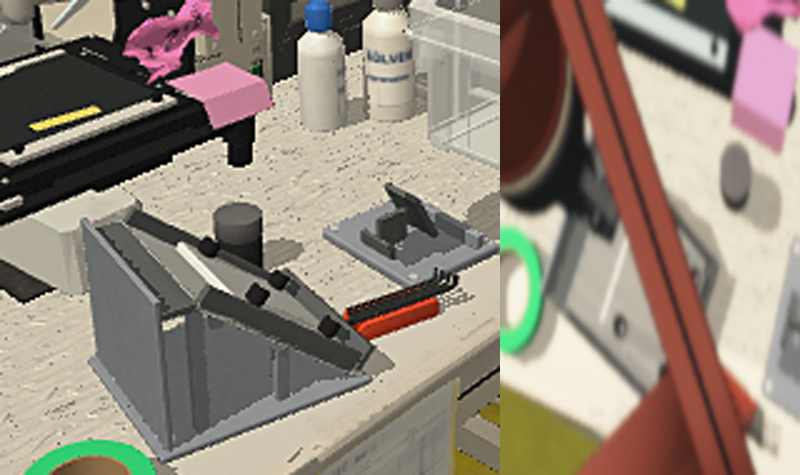

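The plate has turned over, feet up, lying between the rails. Its bright upper edge runs from about (262,217) to (281,236) in the raw side picture. I'll compare that with the predicted home position.

```bash
python3 - <<'E'
from h import *
L=np.array([.5332,.4365,0]);a=-.5055;t=np.radians(40)
def D(x,y,z): return L+rot(a)@np.array([x,-.1269+y*np.cos(t)-z*np.sin(t),.0146+y*np.sin(t)+z*np.cos(t)])
for y in(.110,.12,.13,.14): print(y,proj("side",[D(.045,y,.004),D(-.045,y,.004)]).round(1).tolist(),proj("top",[D(.045,y,.004),D(-.045,y,.004)]).round(1).tolist())
f=lambda y,sx:proj("side",D(sx*.036,y,.020))[0]
for y in(.019,.091): print("feet",(f(y,1)-[190,120])*2.5,(f(y,-1)-[190,120])*2.5)
im=cams.read_camera("side").astype(int)
# bright strip pixels
b=(im[210:240,255:300].min(2)>205); v,u=np.nonzero(b); print(u.min()+255,u.max()+255,v.min()+210,v.max()+210,len(u))
E
```

```text
0.11 [[260.9, 218.1], [285.0, 242.2]] [[264.2, 175.9], [243.3, 211.9]]
0.12 [[256.7, 216.2], [280.6, 240.3]] [[260.7, 173.6], [239.7, 209.9]]
0.13 [[252.4, 214.2], [276.1, 238.4]] [[257.3, 171.4], [236.0, 207.8]]
0.14 [[248.0, 212.2], [271.5, 236.4]] [[253.8, 169.1], [232.3, 205.8]]
feet [283.6020821  274.14415837] [334.8382095  320.31270489]
feet [214.64265364 241.11396571] [264.28432087 287.87454843]
261 298 216 237 90
```

```bash
python3 - <<'E'
from h import *
import cv2
L=np.array([.5332,.4365,0]);a=-.5055;t=np.radians(40)
def D(x,y,z): return L+rot(a)@np.array([x,-.1269+y*np.cos(t)-z*np.sin(t),.0146+y*np.sin(t)+z*np.cos(t)])
im=cams.read_camera("side"); g=(im.max(2)<50).astype(np.uint8)
n,l,s,c=cv2.connectedComponentsWithStats(g)
obs=[]
for i in range(1,n):
    if 8<s[i,4]<120 and 260<c[i,0]<335 and 205<c[i,1]<260: print(c[i].round(1),s[i,4]); obs.append(c[i])
for d in(0,.004,.008,.012): print(d,[proj("side",D(x,y+d,.014))[0].round(1).tolist() for y in(.019,.091) for x in(.036,-.036)])
s=least_squares(lambda q:np.concatenate([min((proj("side",D(x+q[0],y+q[1],.014))[0]-o for o in obs),key=np.linalg.norm) for y in(.019,.091) for x in(.036,-.036)]),[0,0]);print(s.x,s.cost)
E
```

```text
[300.8 231.6] 46
[292.5 237.7] 57
[321.4 250.6] 54
0 [[301.7, 232.3], [322.1, 251.0], [274.0, 219.3], [293.8, 238.2]]
0.004 [[300.3, 231.6], [320.6, 250.3], [272.4, 218.5], [292.1, 237.4]]
0.008 [[298.8, 230.9], [319.1, 249.6], [270.8, 217.7], [290.4, 236.6]]
0.012 [[297.3, 230.2], [317.6, 248.9], [269.1, 216.9], [288.7, 235.9]]
[ 0.00181423 -0.0147728 ] 279.7065144517409
```

```bash
python3 - <<'E'
from h import *
L=np.array([.5332,.4365,0]);a=-.5055;t=np.radians(40)
def D(x,y,z): return L+rot(a)@np.array([x,-.1269+y*np.cos(t)-z*np.sin(t),.0146+y*np.sin(t)+z*np.cos(t)])
for x in(.061,.055,-.055,-.061):
    print(x,[proj("side",D(x,y,.02))[0].round(1).tolist() for y in(0,-.006)])
print("obs",S(355,270),S(497,398))
print("rail upper ends",[proj("side",D(x,.15,.012))[0].round(1) for x in(.061,.055,-.055,-.061)],S(112,175),S(232,297))
# difference image: what changed between start and now near the stop
import cv2
o=cv2.imread("pics/side0.png")[:,:,::-1].astype(int); n=cams.read_camera("side").astype(int)
d=abs(o-n).sum(2)[215:262,255:345]
for r in d[::2]: print("".join(" .:*#"[min(4,int(v//40))] for v in r))
E
```

```text
0.061 [[303.6, 227.0], [305.7, 228.0]]
0.055 [[305.2, 228.4], [307.3, 229.4]]
-0.055 [[336.7, 256.6], [338.9, 257.5]]
-0.061 [[338.6, 258.3], [340.8, 259.2]]
obs [303.375 227.125] [338.875 259.125]
rail upper ends [array([242.2, 202.3]), array([243.6, 203.8]), array([272.5, 233. ]), array([274.3, 234.8])] [242.625 203.375] [272.625 233.875]
               .####                                                                      
     .####.    .  *###                                                                    
     #########.:....:**                                                                   
       ########:::::**                                                                    
         #####.:###**#:.                                                                  
           #####.  .#######.                                                              
            .#####.    .#######.            .*.                                           
               #####.       .######:        #### .                                        
                 #####       
[... 527 characters left out ...]
                             .   ...     .*****                                 
                                                ...  .*****.                              
                                                   .....*****:  *##..                     
                                                       ....:**:########                   
                                                           .*:#########:*                 
                                                              ..######::*:*               
                                                                  . **.****               
                                                                       .:
```

```bash
python3 -c "
from cell import hand_in; print(hand_in())"
```

```text
the job is handed in; nothing more can be done
None
```

I handed the job in with the plate turned over, smooth face down and feet up, lying between the rails and, within 2–3 mm of measurement, down against the stop. I did not push it to make sure, the lens can and hex keys look unmoved in the last picture, and the robot's clock was about 13 s of the 38 s allowed.

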